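# Return spent specimen mounts to the sliding-lid box

## Robot

A 7-joint arm with a two-finger parallel gripper is mounted at the origin on the work surface. World frame = base frame: x ahead of the robot, y to its left, z up, the work surface at z = 0. Lengths are in m, angles in rad, forces in N, time in s.
With the tool pointing down it reaches from about 0.425 to 0.925 m from the base axis. Payload 6.8 kg.
Tool frame: the origin (TCP) lies midway between the tips of the shut fingers; the grasp point (between the pads) lies r.grip_point_offset behind it (r.grip_point_offset is the distance from the TCP to the grasp point, in m); z points along the fingers, y is the direction in which the jaws open and shut (so a half turn about z gives the same grasp; the last joint's range is limited). The gripper opens to 85 mm and grips with 20 to 120 N. Pads are 22 mm wide; open, the fingers measure 114 mm over their backs; the gripper's body (76 mm by 85 mm) begins 54 mm behind the grasp point. The pads swing forward as they close: fully open they stand 13 mm farther back than shut.
Start: joints at [1.059, 0.477, 0.022, 1.555, -0.011, 1.109, -0.083], TCP at [0.265, -0.621, 0.231] pointing down, gripper open.
Joint ranges: [-2.96, 2.96], [-0.34, 2.1], [-1.41, 1.46], [0.24, 2.44], [-1.37, 4.51], [0.17, 1.92], [-2.96, 2.96]. Speed limits (rad/s): [2.39, 2.39, 3.14, 3.14, 3.14, 3.14, 3.14].

## Interface

Orientations are given as a rotation vector (axis times angle).
In Python, from bench import r gives the robot as it stands. The module is installed in compiled form; this text tells all that it offers.
- The arm moves only by the tool play_rows, never from a script. Its argument "deltas" is a list of rows, each a list of 3 entries, a list of its own where there are three numbers: the finger opening in mm, from 0 to 85.4, then the shift along the tool's x, y, z in mm, then the turn, a rotation vector about the tool's x, y, z in rad. A call has 1 to 8 rows; each row is the pose to reach, as a shift and turn from the pose measured when the call began, along the tool's axes at that moment; what a row does not reach only later rows make up. A row lasts 1/8 s, in which the tool goes at most 62.5 mm and 10.7 degrees, less where a joint would pass 70% of its speed; a pose out of reach is approached as far as the arm can. A call with a gripper value outside its range is refused whole. The fingers move at their own pace and stop on an object; "squeeze" is the grip in N (left out, the last holds). Time passes only in rows, so rows that repeat a pose let the fingers close. It gives the time, the measured TCP pose, the force and the opening at its end, in the units of the state.
- r.get_obs(): the state, without advancing time (a new reading comes with each control period).
- r.grab_frame(name): name is "scene" or "top" or "wrist"; returns (picture, depth): 384x512x3 uint8, red, green, blue; 384x512 float32, m along the optical axis (not along the pixel's ray), 0 where there is no reading.
- r.camera_model(name): a dict with "mtx" (3x3 intrinsics, pixels), "D" ([k1, k2, p1, p2, k3] as OpenCV has them; the pictures are not rectified), "rvec" (rotation vector, rad) and "tvec" (3), from world to camera coordinates, as OpenCV has them; the wrist camera has in their place "T_tool_cam" (4x4, takes a point from camera to tool coordinates, whose origin is the TCP and whose axes are the flange's). Camera axes: x right, y down, z forward; pixel columns grow to the right and rows downward; lengths in m; the calibration is good to about 2 mm. A picture is of the moment at which its call begins: read the wrist's pose just before it. camera_model takes no time and is no camera call.
- r.hand_in(): hands the job in, once; it reports no verdict.
The state is a dict: "clock": time; "joints": joint angles; "qvel": joint speeds; "tau": joint torques, N m; "tcp_pos": TCP position; "orientation": TCP orientation; "contact_force": force on the tool from outside, world axes, zero at the start; "moment": the same for the moment, N m; "grip_width": finger opening in m.
Only numpy, scipy, OpenCV 4.12 (cv2) and the standard library are available. Lean on these libraries where they do the work, as an engineer would, in place of code of your own. Each camera call takes 0.05 s, during which the arm holds its last target. There are 200 camera calls.

## Task

Open the grey specimen box: lift the front of its blue sliding lid over the end lip, slide it out of the grooves without forcing it, and lay it flat on the bench with its ridge up. Then carry the white tray to the box, tip all four spent black mounts into the box, and set the empty tray back down upright on the bench. Leave the box open and the other things on the bench undisturbed.

Things in the scene. Friction and masses are not known exactly. Their poses are not given: they have to be found in the camera images.
- box: light-grey plastic specimen box, fixed, 160 mm long (its x) x 112 mm wide (its y) x 67 mm high; origin at the centre of its underside, z up. Its front, with the low lip, is the -x end: the lid comes out to the box's -x. Side walls 12 mm thick up to 50 mm, where their tops form the floors of the lid grooves; beside the lid 5 mm walls rise on, to 63 mm along the front 60 mm of the box.
- box_lip (a point): top of the box's front lip, mid-width (box x -77 mm, height 54.5 mm): the front wall, 6 mm thick, stands 4.5 mm above the groove floors. Over the rear 100 mm of the box (box x -20 to +80 mm) rails cover the grooves at height 63 to 67 mm, 12 mm wide from each outer side; the front 60 mm is open above.
- box_in (a point): centre of the box's inner floor, 5 mm above the bench; the inside is 148 x 88 mm, the rear wall 67 mm high
- lid: blue plastic sliding lid, loose, about 120 g: a plate 144 mm (its x) x 98 mm (its y) x 5 mm with a raised ridge; origin at the centre of its underside. At the start it is shut: underside on the groove floors, 50 mm above the bench, its x along the box's x, 2 mm play to each side and end. The rails leave 8 mm free above it.
- lid_grip (a point): middle of the lid's ridge: a bar 12 mm thick (lid x), 56 mm wide (lid y), 30 mm tall above the lid's top face, 44 mm to the front (-x) of the lid's centre; this point is 26 mm above the lid's underside, 9 mm below the ridge's top
- lid_front (a point): middle of the lid's front lower edge, 72 mm to -x of its centre. To open, raise it 5 to 8 mm (whole lid level, or front first) to clear the lip, then slide the lid to -x of the box; after about 95 mm its rear end is out from under the rails and it can be lifted away.
- tray: white plastic tray, loose, about 120 g, 130 mm long (its x) x 66 mm wide (its y); origin at the centre of its underside, z up. Floor 3 mm thick, side and rear walls 22 mm high, open without a lip at the +x end (the spout). At the rear (-x) end stands the grip, an upright plate 8 mm thick (tray x), 50 mm wide (tray y), reaching 60 mm above the bench.
- tray_grip (a point): point in the middle of the tray's upright grip, 45 mm above the tray's underside, 61 mm behind (-x) its centre
- tray_spout (a point): middle of the tray floor's open end, on its upper face (65 mm to +x of the tray's centre, 3 mm above its underside)
- mount0_center (a point): one of four black cylindrical resin specimen mounts (25 mm diameter, 16 mm high, about 25 g, a small steel square on top), standing loose in the tray; this point is its centre. They slide on the tray once it is tilted by roughly 15 to 20 degrees.
- mount1_center (a point): one of four black cylindrical resin specimen mounts (25 mm diameter, 16 mm high, about 25 g, a small steel square on top), standing loose in the tray; this point is its centre. They slide on the tray once it is tilted by roughly 15 to 20 degrees.
- mount2_center (a point): one of four black cylindrical resin specimen mounts (25 mm diameter, 16 mm high, about 25 g, a small steel square on top), standing loose in the tray; this point is its centre. They slide on the tray once it is tilted by roughly 15 to 20 degrees.
- mount3_center (a point): one of four black cylindrical resin specimen mounts (25 mm diameter, 16 mm high, about 25 g, a small steel square on top), standing loose in the tray; this point is its centre. They slide on the tray once it is tilted by roughly 15 to 20 degrees.
- etchant: bystander: small amber bottle with a black cap, 48 mm diameter, 105 mm high, loose; origin under its centre
- solvent: bystander: white plastic bottle with a red cap, 60 mm diameter, 160 mm high, loose; origin under its centre
- vise_a: bystander: steel specimen vise with a black screw head, about 80 x 46 x 48 mm, 0.45 kg, loose; origin under its centre
- vise_b: bystander: second steel specimen vise, the same
- objective: bystander: microscope objective standing on the bench, 34 mm diameter, 42 mm high, loose; origin under its centre
- dish: bystander: shallow glass dish, 90 mm diameter, 18 mm high, loose; origin under its centre
- caliper: bystander: steel caliper lying flat, 235 x 60 mm, 10 mm thick, loose; origin under the middle of its beam
Mind the look-alikes: they are no part of the job. Leave any green or orange look-alike of the part that bears mount0_center alone.

How it is judged:
On the way, in this order (a step that is already met when the one before it is completed fails the run):
1. the lid's front edge is lifted above the lip while the lid is still in its grooves (z of lid_front in the frame of box above 0.0525 m and x of lid in the frame of box above -0.06 m), for 0.1 s.
2. the lid lies flat on the bench, ridge up, let go (height (world z) of lid between -0.004 and 0.006 m and angle between lid's own z axis and vertical below 0.1 rad and linear speed of lid below 0.03 m/s and contact force between lid and the fingers below 0.3 N), for 0.2 s.
3. the tray is tipped with its spout over the box (angle between tray's own z axis and vertical above 0.15 rad and z of tray_spout in the frame of box above 0.03 m and x of tray_spout in the frame of box between -0.08 and 0.08 m and y of tray_spout in the frame of box between -0.056 and 0.056 m), for 0.05 s.
4. all four mounts lie in the box (x of mount0_center in the frame of box between -0.075 and 0.075 m and y of mount0_center in the frame of box between -0.046 and 0.046 m and z of mount0_center in the frame of box between 0 and 0.05 m and linear speed of each of mount0, mount1, mount2, mount3 below 0.05 m/s and x of mount1_center in the frame of box between -0.075 and 0.075 m and y of mount1_center in the frame of box between -0.046 and 0.046 m and z of mount1_center in the frame of box between 0 and 0.05 m and x of mount2_center in the frame of box between -0.075 and 0.075 m and y of mount2_center in the frame of box between -0.046 and 0.046 m and z of mount2_center in the frame of box between 0 and 0.05 m and x of mount3_center in the frame of box between -0.075 and 0.075 m and y of mount3_center in the frame of box between -0.046 and 0.046 m and z of mount3_center in the frame of box between 0 and 0.05 m), for 0.2 s.
At the end, for the whole second after the job is handed in: All four mounts lie at rest inside the box, below its grooves (centres less than 50 mm above the bench); the lid lies flat on the bench, ridge up, and the tray stands upright on the bench (each underside within 6 mm of the bench, tilt under 0.1 rad, at rest) (all of step 4 and height (world z) of lid between -0.004 and 0.006 m and angle between each of lid, tray's own z axis and vertical below 0.1 rad and linear speed of each of lid, tray below 0.03 m/s and height (world z) of tray between -0.004 and 0.006 m); the robot touches nothing.
It fails at once if a bystander (bottle, vise, objective, dish, caliper) is moved by more than 20 mm (distance of any of etchant, solvent, vise_a, vise_b, objective, dish, caliper from where it was at the start of the episode above 0.02 m).
It fails at once if the lid is forced against the box with more than 50 N (contact force between lid and box above 50 N).
It fails at once if the lid or the tray is dropped (falls free by more than about 30 mm) ((linear speed of lid above 0.8 m/s and contact force between lid and the fingers below 0.3 N) or (linear speed of tray above 0.8 m/s and contact force between tray and the fingers below 0.3 N)).
It also fails if it takes over 72 s, if anything falls off the work surface, if the arm or the gripper's body presses on something with over 40 N, if the wrist force passes 120 N, or if a joint passes its speed limit or range.

## Working session

There is one attempt and no reset: what is moved stays moved. The work goes in short steps, Python scripts to look and compute and a tool call to move; the robot and the scene stay as the last step left them, time stands still between calls to the robot, and variables do not carry over. Pictures are saved under pics/ and viewed, about 8 in all and at most 12, crops included, and the job is handed in when it is done.

Besides the shell and the picture viewer there is one more tool, called as a command line: name --argument value ..., lists and objects as JSON in quotes. play_rows: Moves the arm, as the interface text tells. Its arguments: {"type":"object","properties":{"deltas":{"type":"array"},"squeeze":{"type":"number"}},"required":["deltas"]}

```bash
mkdir -p pics; cat > h.py <<'E'
import numpy as np, cv2
from scipy.spatial.transform import Rotation as R
from bench import r
def grab(name):
    o=r.get_obs(); im,d=r.grab_frame(name); m=r.camera_model(name)
    K=np.array(m["mtx"],float); D=np.array(m["D"],float)
    if "rvec" in m:
        Rw=cv2.Rodrigues(np.array(m["rvec"],float))[0]; t=np.array(m["tvec"],float).ravel()
        Rc,c=Rw.T,-Rw.T@t
    else:
        T=np.array(m["T_tool_cam"]); Rt=R.from_rotvec(o["orientation"]).as_matrix()
        Rc=Rt@T[:3,:3]; c=Rt@T[:3,3]+np.array(o["tcp_pos"])
    return dict(im=im,d=d,K=K,D=D,R=Rc,c=c)
def cast(f,px,z):
    p=cv2.undistortPoints(np.array(px,float).reshape(-1,1,2),f["K"],f["D"]).reshape(-1,2)
    v=np.c_[p,np.ones(len(p))]@f["R"].T
    return f["c"]+v*((z-f["c"][2])/v[:,2])[:,None]
def cloud(f):
    h,w=f["d"].shape; u,v=np.meshgrid(np.arange(w),np.arange(h))
    p=cv2.undistortPoints(np.stack([u.ravel(),v.ravel()],1).astype(float).reshape(-1,1,2),f["K"],f["D"]).reshape(-1,2)
    P=np.c_[p,np.ones(len(p))]*f["d"].reshape(-1,1)
    return (P@f["R"].T+f["c"]).reshape(h,w,3)
def save(n,im): cv2.imwrite("pics/"+n+".png",cv2.cvtColor(im,cv2.COLOR_RGB2BGR))
def totool(vec):
    "world vector -> tool axes, mm"
    return R.from_rotvec(r.get_obs()["orientation"]).as_matrix().T@np.array(vec)*1000
E
python3 - <<'E'
from h import *
a=grab("scene");b=grab("top")
np.save("top.npy",cloud(b)); np.save("scene.npy",cloud(a)); np.save("topim.npy",b["im"])
save("s1",a["im"]);save("t1",b["im"])
print(a["c"],b["c"],r.grip_point_offset); o=r.get_obs(); print(o); print(R.from_rotvec(o["orientation"]).as_matrix().round(3))
E
```

```text
[ 0.92442608 -0.57380963  0.65619277] [ 0.39849376 -0.01441857  0.88179195] 0.0187
{'clock': 0.1, 'joints': array([ 1.05892711,  0.47772705,  0.02234784,  1.55634739, -0.01154469,
        1.10928311, -0.0831062 ]), 'qvel': array([-6.85840969e-05, -2.61109474e-03,  1.64149582e-04, -2.27776174e-03,
       -1.62796728e-04,  1.37599097e-03, -6.58553115e-04]), 'tau': array([ 3.95550480e-03, -5.97765648e+01,  1.61343846e+00, -2.81955224e+01,
        1.28356920e-02,  4.96500594e-03, -8.32924002e-06]), 'tcp_pos': array([ 0.26499061, -0.62023534,  0.23041876]), 'orientation': array([-3.07623787e+00, -6.29605253e-01,  6.40420247e-04]), 'contact_force': array([-0.1619774 ,  0.44107859, -0.92983347]), 'moment': array([ 0.02538283, -0.07614876, -0.02954174]), 'grip_width': 0.08554631550798086}
[[ 0.92   0.393 -0.001]
 [ 0.393 -0.92   0.001]
 [-0.    -0.002 -1.   ]]
```

View pics/t1.png

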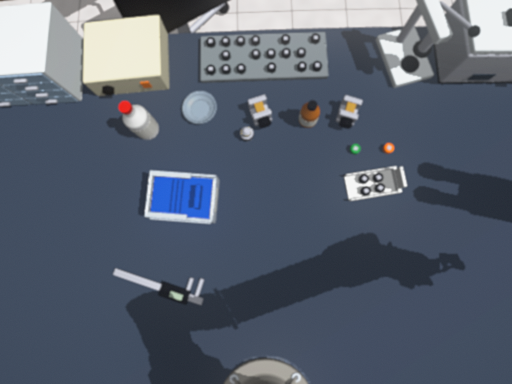

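View pics/s1.png

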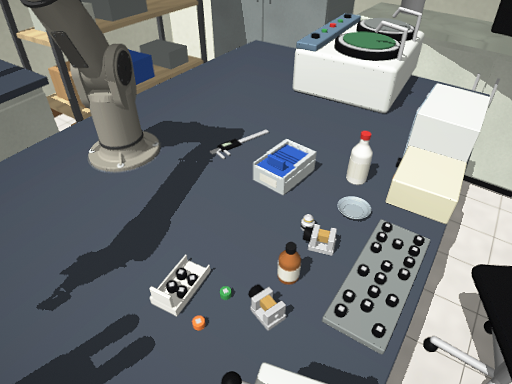

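Top view: the box with the blue lid is at (181,197), with its ridge and front at (197,197) to the right, which is world −y. The tray is at (375,183), with its grip at (403,178) and its spout to the left. Possible mix-ups for the mounts:
- the four black ones in the tray at (363,179), (379,178), (366,191) and (380,188), which are the ones I want
- the green one at (355,148)
- the orange one at (389,148)
- the black ones in the rack around (200–325, 38–72)

There is only one lid and one tray. Next I'll measure, and check the choice in a crop.

```bash
python3 - <<'E'
from h import *
P=np.load("top.npy"); im=np.load("topim.npy"); hsv=cv2.cvtColor(im,cv2.COLOR_RGB2HSV)
def rect(n,pts):
    rc=cv2.minAreaRect((pts[:,:2]*1000).astype(np.float32)); b=cv2.boxPoints(rc)
    print(n,len(pts),"c",np.round(rc[0],1),"sz",np.round(rc[1],1),"ang",round(rc[2],2)); print(b.round(0).tolist())
z=P[...,2]
print("bench z",np.median(z[230:260,60:100]))
blue=(hsv[...,0]>105)&(hsv[...,0]<130)&(hsv[...,1]>200)&(hsv[...,2]>90)
q=P[blue]; print("blue z pct",np.percentile(q[:,2],[1,10,50,90,99]).round(4))
rect("ridge",q[q[:,2]>0.075]); rect("lidplate",q[(q[:,2]<0.063)&(q[:,2]>.045)])
reg=np.zeros(blue.shape,bool); reg[155:240,130:230]=1
q=P[reg&(z>0.035)&(z<.09)]; rect("box",q)
grey=hsv[...,1]<60
rg=reg&grey&(hsv[...,2]>120)
q=P[rg&(z>.058)&(z<.075)]; rect("boxrim",q)
reg[:]=0; reg[155:215,335:415]=1
q=P[reg&(z>0.012)&(z<.075)]; rect("tray",q)
rect("traygrip",P[reg&(z>.045)&(z<.075)])
q=P[reg&(z>.008)&(hsv[...,2]>150)&(z<.04)]; rect("traywhite",q)
for n,(u0,u1,v0,v1) in dict(etch=(298,322,98,128),solv=(115,160,98,142),va=(247,275,93,128),vb=(335,364,93,128),obj=(238,256,122,142),dish=(180,218,90,125),cal=(110,206,262,308),green=(346,362,141,156),orange=(380,398,139,156)).items():
    q=P[v0:v1,u0:u1].reshape(-1,3); q=q[q[:,2]>.006]; print(n,q.min(0).round(3),q.max(0).round(3))
c=cv2.resize(im[140:240,130:230],None,fx=4,fy=4,interpolation=2); c2=cv2.resize(im[140:240,320:420],None,fx=4,fy=4,interpolation=2)
save("c1",np.hstack([c,c2]))
E
```

```text
bench z 0.000381286197694064
blue z pct [0.0526 0.0539 0.0557 0.0583 0.0876]
ridge 134 c [450.7  80.3] sz [210.8  49. ] ang 48.07
[[362.0, 18.0], [398.0, -14.0], [539.0, 142.0], [503.0, 175.0]]
lidplate 1633 c [513.5 188.2] sz [137.4  89.8] ang 84.27
[[462.0, 124.0], [551.0, 115.0], [565.0, 252.0], [476.0, 261.0]]
box 3279 c [512.7 187.9] sz [160.2 118.9] ang 84.17
[[445.0, 114.0], [564.0, 102.0], [580.0, 262.0], [462.0, 274.0]]
boxrim 682 c [513.1 188.1] sz [159.7 112.6] ang 84.08
[[449.0, 114.0], [561.0, 103.0], [577.0, 262.0], [465.0, 273.0]]
tray 736 c [ 536.4 -287.4] sz [ 66.9 130.7] ang 7.81
[[494.0, -227.0], [512.0, -357.0], [578.0, -348.0], [561.0, -218.0]]
traygrip 118 c [ 544.5 -347.5] sz [50.1  8.9] ang 7.66
[[519.0, -346.0], [520.0, -355.0], [570.0, -349.0], [569.0, -340.0]]
traywhite 282 c [ 536.4 -287.4] sz [ 66.9 130.7] ang 7.81
[[494.0, -227.0], [512.0, -357.0], [578.0, -348.0], [561.0, -218.0]]
etch [ 0.398 -0.154  0.006] [ 0.735 -0.014  0.882]
solv [ 0.398 -0.014  0.006] [0.73  0.317 0.882]
va [ 0.398 -0.037  0.008] [0.767 0.025 0.882]
vb [ 0.398 -0.264  0.008] [ 0.758 -0.014  0.882]
obj [0.659 0.005 0.008] [0.706 0.045 0.046]
dish [ 0.398 -0.014  0.006] [0.795 0.193 0.882]
cal [ 0.251 -0.014  0.006] [0.398 0.373 0.882]
green [ 0.398 -0.261  0.006] [ 0.639 -0.014  0.882]
orange [ 0.617 -0.347  0.006] [ 0.639 -0.322  0.022]
```

View pics/c1.png

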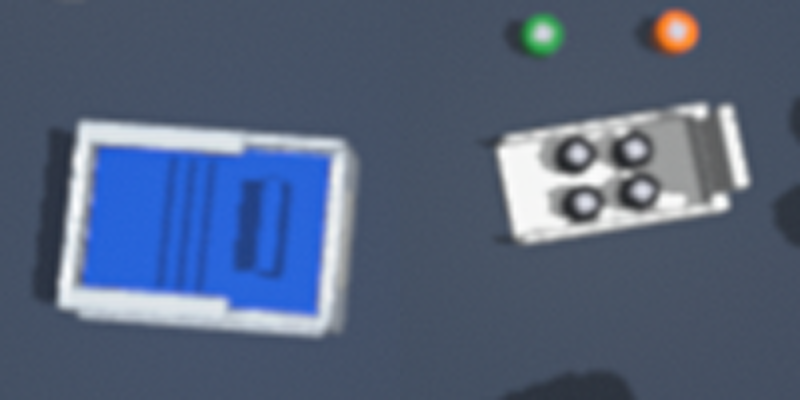

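The crop confirms it: the rail-free open end of the box and the ridge are on the right, and the tray holds four black mounts with the green and orange ones outside. Now I move over the lid, turning so the jaws lie along the box's x.

play_rows --deltas '[[40,[524,-607,30],[0,0,-2.635]],[40,[524,-607,30],[0,0,-2.635]],[40,[524,-607,30],[0,0,-2.635]],[40,[524,-607,30],[0,0,-2.635]],[40,[524,-607,30],[0,0,-2.635]],[40,[524,-607,30],[0,0,-2.635]],[40,[524,-607,30],[0,0,-2.635]],[40,[524,-607,30],[0,0,-2.635]]]' --squeeze 20

```text
clock: 1.1
tcp_pos: [0.4167, -0.1427, 0.2126]
orientation: [-1.815, -2.564, -0.001]
contact_force: [1.6, -0.8, -0.4]
grip_width: 0.04
```

```bash
cat > go.py <<'E'
import sys
from h import *
# go.py x y z yaw_deg(tool y) tilt_deg : print shift (mm) and turn (tool axes) to the TCP pose; tilt = nose-down turn about the part's y
x,y,z,yaw,tilt=map(float,sys.argv[1:6])
o=r.get_obs(); Rc=R.from_rotvec(o["orientation"])
a=np.radians(yaw); Y=np.array([np.cos(a),np.sin(a),0]); Z=np.array([0,0,-1.])
Rd=R.from_matrix(np.c_[np.cross(Y,Z),Y,Z])
py=np.cross([0,0,1],Y)  # part's y (part x = tool y)
Rd=R.from_rotvec(py*np.radians(tilt))*Rd
print("shift",Rc.inv().apply(np.array([x,y,z])-o["tcp_pos"]).round(4)*1000,"turn",(Rc.inv()*Rd).as_rotvec().round(3))
print(o["clock"],o["tcp_pos"].round(4),"j",o["joints"].round(2),"F",o["contact_force"].round(1),o["grip_width"].round(4))
E
python3 go.py 0.50 0.13 0.2 84.1 0
```

```text
shift [229.5 169.2  12.9] turn [ 1.000e-03 -0.000e+00 -1.129e+00]Traceback (most recent call last):
  File "go.py", line 11, in <module>
    print(o["clock"],o["tcp_pos"].round(4),"j",o["joints"].round(2),"F",o["contact_force"].round(1),o["grip_width"].round(4))
                                                                                                    ^^^^^^^^^^^^^^^^^^^^^
AttributeError: 'float' object has no attribute 'round'
```

play_rows --deltas '[[40,[230,169,13],[0,0,-1.129]],[40,[230,169,13],[0,0,-1.129]],[40,[230,169,13],[0,0,-1.129]],[40,[230,169,13],[0,0,-1.129]],[40,[230,169,13],[0,0,-1.129]],[40,[230,169,13],[0,0,-1.129]],[40,[230,169,13],[0,0,-1.129]],[40,[230,169,13],[0,0,-1.129]]]'

```text
clock: 2.1
tcp_pos: [0.4995, 0.1295, 0.1996]
orientation: [-0.169, -3.137, -0.0]
contact_force: [0.0, -0.4, -0.3]
grip_width: 0.04
```

```bash
sed -i 's/o\["grip_width"\].round(4)/round(o["grip_width"],4)/' go.py; python3 go.py 0.50 0.13 0.2 84.1 0; python3 - <<'E'
from h import *
f=grab("wrist"); P=cloud(f); im=f["im"]; hsv=cv2.cvtColor(im,cv2.COLOR_RGB2HSV)
save("w1",im)
blue=(hsv[...,0]>105)&(hsv[...,0]<130)&(hsv[...,1]>150)&(hsv[...,2]>60)
z=P[...,2]
def rect(n,pts):
    rc=cv2.minAreaRect((pts[:,:2]*1000).astype(np.float32)); b=cv2.boxPoints(rc)
    print(n,len(pts),"c",np.round(rc[0],1),"sz",np.round(rc[1],1),"ang",round(rc[2],2),"z",np.median(pts[:,2]).round(4))
m=(blue&(z>.078)&(z<.095)).astype(np.uint8)
m=cv2.morphologyEx(m,cv2.MORPH_OPEN,np.ones((3,3)))>0
rect("ridge top",P[m]); v,u=np.nonzero(m); print(u.min(),u.max(),v.min(),v.max())
rect("plate",P[blue&(z>.05)&(z<.06)])
rect("rim",P[(hsv[...,1]<60)&(z>.059)&(z<.07)])
E
```

```text
shift [-0.4  0.5 -0.4] turn [ 0.    -0.    -0.005]
2.1 [0.4995 0.1295 0.1996] j [ 0.3   0.36 -0.82  1.92  0.31  0.99  0.8 ] F [ 0.  -0.4 -0.3] 0.04
ridge top 597 c [505.9 144.8] sz [11.8 55.6] ang 83.52 z 0.0849
268 280 167 219
plate 8874 c [511.  188.4] sz [143.5  96.5] ang 84.37 z 0.0551
rim 3765 c [638.  248.9] sz [458.2 194.5] ang 25.25 z 0.0666
```

View pics/w1.png

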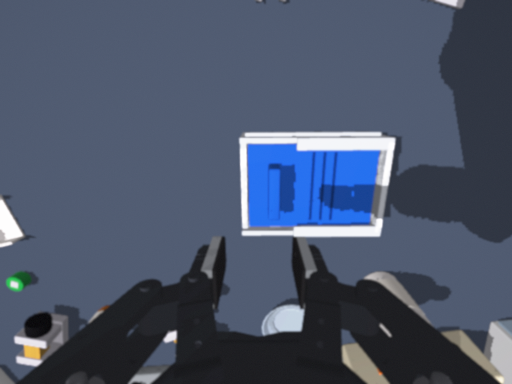

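The wrist view shows the ridge at (274,193), and the jaws line up across it. The wrist and top measurements agree to 2.6 mm. I'll descend in steps.

```bash
python3 go.py 0.5065 0.1445 0.0605 84.2 0
```

```text
shift [ -5.3  15.6 139.2] turn [ 0.     0.    -0.006]
2.15 [0.4996 0.1295 0.1997] j [ 0.3   0.36 -0.82  1.92  0.31  0.99  0.8 ] F [-0.2 -0.3  0.1] 0.0398
```

play_rows --deltas '[[40,[-5.3,15.3,40],[0,0,-0.006]],[40,[-5.3,15.3,80],[0,0,-0.006]],[40,[-5.3,15.3,100],[0,0,-0.006]],[40,[-5.3,15.3,110],[0,0,-0.006]],[40,[-5.3,15.3,120],[0,0,-0.006]],[40,[-5.3,15.3,130],[0,0,-0.006]],[40,[-5.3,15.3,136],[0,0,-0.006]],[40,[-5.3,15.3,139],[0,0,-0.006]]]'

```text
clock: 3.15
tcp_pos: [0.5066, 0.1442, 0.0606]
orientation: [0.159, 3.137, 0.0]
contact_force: [0.3, -0.1, -0.4]
grip_width: 0.04
```

play_rows --deltas '[[22,[0,0,0],[0,0,0]],[16,[0,0,0],[0,0,0]],[14,[0,0,0],[0,0,0]],[12,[0,0,0],[0,0,0]],[10,[0,0,0],[0,0,0]]]' --squeeze 20

```text
clock: 3.78
tcp_pos: [0.5068, 0.1444, 0.0609]
orientation: [0.159, 3.137, 0.001]
contact_force: [-0.3, 0.0, 2.6]
grip_width: 0.0117
```

play_rows --deltas '[[8,[0,0,0],[0,0,0]],[8,[0,0,-1.5],[0,0,0]],[8,[0,0,-3],[0,0,0]],[8,[0,0,-4.5],[0,0,0]],[8,[0,0,-6],[0,0,0]],[8,[0,0,-6],[0,0,0]],[8,[0,0,-6],[0,0,0]]]' --squeeze 50

```text
clock: 4.65
tcp_pos: [0.5067, 0.1443, 0.0668]
orientation: [0.159, 3.137, 0.001]
contact_force: [0.2, -0.1, -1.4]
grip_width: 0.0113
```

```bash
python3 go.py 0.4968 0.0444 0.0669 84.15 0; python3 - <<'E'
from h import *
f=grab("wrist"); P=cloud(f); hsv=cv2.cvtColor(f["im"],cv2.COLOR_RGB2HSV); z=P[...,2]
blue=(hsv[...,0]>105)&(hsv[...,0]<130)&(hsv[...,1]>150)&(hsv[...,2]>60)
q=P[blue&(z>.045)&(z<.075)]; A=np.c_[q-q.mean(0)]
b=(q-[.513,.188,0])@np.array([[.103,.995,0],[-.995,.103,0]]).T
c=np.linalg.lstsq(np.c_[b,np.ones(len(b))],q[:,2],rcond=None)[0]; print("top z=a*bx+b*by+c",c,"front z",c[2]-.072*c[0],b.min(0),b.max(0))
E
```

```text
shift [-2.000e-01 -1.004e+02 -1.000e-01] turn [0.    0.001 0.001]
4.65 [0.5067 0.1443 0.0668] j [ 0.16  0.56 -0.7   2.    0.52  0.76  0.61] F [ 0.2 -0.1 -1.4] 0.0113
top z=a*bx+b*by+c [-0.00167366 -0.00185397  0.06116985] front z 0.06129034846063999 [-0.07228138 -0.04395938] [0.07128676 0.05137672]
```

The lid is level, with its underside at about 56 mm. I'll slide it out.

play_rows --deltas '[[8,[0,-8,0],[0,0,0]],[8,[0,-20,0],[0,0,0]],[8,[0,-34,0],[0,0,0]],[8,[0,-48,0],[0,0,0]],[8,[0,-62,0],[0,0,0]],[8,[0,-76,0],[0,0,0]],[8,[0,-90,0],[0,0,0]],[8,[0,-104,0],[0,0,0]]]'

```text
clock: 5.7
tcp_pos: [0.4961, 0.0399, 0.0668]
orientation: [0.159, 3.137, 0.001]
contact_force: [0.1, -0.2, -1.4]
grip_width: 0.0111
```

play_rows --deltas '[[8,[0,-10,0],[0,0,0]],[8,[0,-20,-10],[0,0,0]],[8,[0,-40,-25],[0,0,0]],[8,[0,-60,-30],[0,0,0]],[8,[0,-80,-30],[0,0,0]],[8,[0,-80,-30],[0,0,0]]]'

```text
clock: 6.45
tcp_pos: [0.488, -0.0413, 0.0972]
orientation: [0.163, 3.136, -0.0]
contact_force: [0.3, 0.5, -0.1]
grip_width: 0.0111
```

```bash
python3 go.py 0.44 -0.10 0.0669 84.15 0; python3 - <<'E'
from h import *
f=grab("top"); save("t2",f["im"])
E
```

```text
shift [ 41.7 -63.3  30.3] turn [-0.     0.001 -0.002]
6.45 [ 0.488  -0.0413  0.0972] j [ 0.56  0.46 -0.74  2.07  0.44  0.77  1.02] F [ 0.3  0.5 -0.1] 0.0111
```

View pics/t2.png

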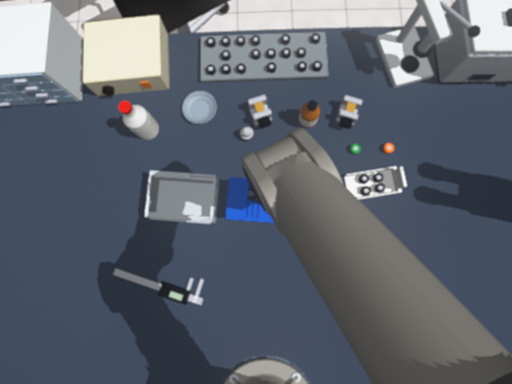

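The box is open, with a grey interior at (185,197), and the lid hangs clear at (250,200). I'll set it down on free bench near (0.45, −0.06).

play_rows --deltas '[[8,[12,-20,0],[0,0,0]],[8,[24,-45,15],[0,0,0]],[8,[32,-62,35],[0,0,0]],[8,[32,-62,55],[0,0,0]],[8,[32,-62,70],[0,0,0]],[8,[32,-62,80],[0,0,0]],[8,[32,-62,84],[0,0,0]],[8,[32,-62,86],[0,0,0]]]'

```text
clock: 7.5
tcp_pos: [0.4505, -0.098, 0.0112]
orientation: [0.16, 3.136, 0.001]
contact_force: [-0.2, -0.1, -1.6]
grip_width: 0.0108
```

play_rows --deltas '[[8,[0,0,0.5],[0,0,0]],[8,[0,0,0.5],[0,0,0]]]'

```text
clock: 7.75
tcp_pos: [0.4508, -0.0981, 0.011]
orientation: [0.16, 3.135, 0.001]
contact_force: [0.1, 0.1, -1.3]
grip_width: 0.0112
```

play_rows --deltas '[[8,[0,0,0.7],[0,0,0]],[8,[0,0,1.2],[0,0,0]],[14,[0,0,1.2],[0,0,0]],[25,[0,0,1.2],[0,0,0]],[36,[0,0,1],[0,0,0]],[36,[0,0,0],[0,0,0]],[36,[0,0,0],[0,0,0]],[36,[0,0,0],[0,0,0]]]' --squeeze 20

```text
clock: 8.75
tcp_pos: [0.4508, -0.098, 0.011]
orientation: [0.16, 3.135, 0.001]
contact_force: [-0.8, 0.8, 0.3]
grip_width: 0.0358
```

play_rows --deltas '[[30,[0,0,-30],[0,0,0]],[30,[0,0,-80],[0,0,0]],[30,[0,0,-130],[0,0,0]],[30,[0,0,-150],[0,0,0]]]'

```text
clock: 9.25
tcp_pos: [0.4517, -0.0981, 0.1637]
orientation: [0.16, 3.131, -0.001]
contact_force: [0.4, -0.1, -0.7]
grip_width: 0.0304
```

```bash
python3 go.py 0.535 -0.33 0.19 97.7 0;  python3 - <<'E'
from h import *
f=grab("wrist"); P=cloud(f); hsv=cv2.cvtColor(f["im"],cv2.COLOR_RGB2HSV); z=P[...,2]
blue=(hsv[...,0]>105)&(hsv[...,0]<130)&(hsv[...,1]>150)&(hsv[...,2]>60)
q=P[blue&(z<.02)]; c=np.linalg.lstsq(np.c_[q[:,:2],np.ones(len(q))],q[:,2],rcond=None)[0]
print("lid top slope",c[:2].round(3),"median z",np.median(q[:,2]),q.min(0),q.max(0))
E
```

```text
shift [-106.6 -222.2  -25.6] turn [-0.001  0.006 -0.236]
9.25 [ 0.4517 -0.0981  0.1637] j [ 0.79  0.31 -0.82  2.08  0.3   0.86  1.26] F [ 0.4 -0.1 -0.7] 0.0304
lid top slope [-0.003  0.   ] median z 0.005111668021482052 [ 0.3993906  -0.13170901 -0.00143648] [0.51465719 0.02404458 0.01961575]
```

The lid is flat on the bench: its top is at 5.1 mm and the slope is about zero. Next, the tray.

play_rows --deltas '[[30,[-53,-111,-26],[0,0,-0.12]],[30,[-107,-222,-26],[0,0,-0.236]],[30,[-107,-222,-26],[0,0,-0.236]],[30,[-107,-222,-26],[0,0,-0.236]],[30,[-107,-222,-26],[0,0,-0.236]],[30,[-107,-222,-26],[0,0,-0.236]]]'

```text
clock: 10.05
tcp_pos: [0.5357, -0.3289, 0.1908]
orientation: [-0.211, 3.128, -0.001]
contact_force: [-0.2, 0.3, -0.2]
grip_width: 0.0299
```

```bash
python3 - <<'E'
from h import *
f=grab("wrist"); P=cloud(f); im=f["im"]; z=P[...,2]; save("w2",im)
near=(abs(P[...,0]-.54)<.08)&(abs(P[...,1]+.29)<.11)
def rect(n,m):
    q=P[m]; rc=cv2.minAreaRect((q[:,:2]*1000).astype(np.float32)); print(n,len(q),np.round(rc[0],1),np.round(rc[1],1),round(rc[2],2),np.median(q[:,2]).round(4))
rect("grip top",near&(z>.055)&(z<.065)); rect("grip",near&(z>.03)&(z<.065)); rect("rims",near&(z>.0195)&(z<.0245)&(im.min(2)>120))
rect("tray",near&(z>.01)&(z<.065))
E
python3 go.py 0.5445 -0.3475 0.0265 97.7 0
```

```text
grip top 331 [ 542.3 -347.2] [49.3  7.8] 6.56 0.0598
grip 409 [ 542.3 -347.3] [49.5  8.1] 7.54 0.0595
rims 780 [ 534.5 -286.6] [ 65.5 129.4] 7.71 0.0217
tray 2917 [ 561.5 -284.1] [124.8 131.7] 5.5 0.0194
shift [ -5.  -20.2 164.7] turn [-0.001  0.006  0.002]
10.1 [ 0.5358 -0.3281  0.1911] j [ 0.99  0.54 -0.75  1.68  0.41  1.08  1.82] F [-0.3  1.1  0.3] 0.0301
```

View pics/w2.png

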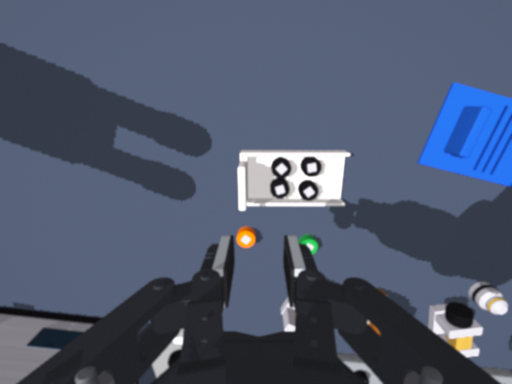

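The wrist view shows the tray grip at (242,188), with the jaws across it. The green mount at (309,245) and the orange one at (246,238) stay clear.

play_rows --deltas '[[30,[-3.5,-20,40],[0,0.006,0]],[30,[-3.5,-20,80],[0,0.006,0]],[30,[-3.5,-20,110],[0,0.006,0]],[30,[-3.5,-20,130],[0,0.006,0]],[30,[-3.5,-20,145],[0,0.006,0]],[30,[-3.5,-20,156],[0,0.006,0]],[30,[-3.5,-20,163],[0,0.006,0]],[30,[-3.5,-20,165],[0,0.006,0]]]'

```text
clock: 11.1
tcp_pos: [0.5432, -0.3475, 0.0262]
orientation: [-0.213, 3.134, -0.002]
contact_force: [0.1, 0.3, 0.3]
grip_width: 0.0301
```

play_rows --deltas '[[20,[0,0,0],[0,0,0]],[14,[0,0,0],[0,0,0]],[10,[0,0,0],[0,0,0]],[7,[0,0,0],[0,0,0]],[4,[0,0,0],[0,0,0]],[4,[0,0,0],[0,0,0]]]' --squeeze 40

```text
clock: 11.85
tcp_pos: [0.5434, -0.3476, 0.0266]
orientation: [-0.213, 3.133, -0.003]
contact_force: [-1.1, 0.2, 5.1]
grip_width: 0.0077
```

play_rows --deltas '[[4,[0,0,0],[0,0,0]],[4,[0,0,0],[0,0,0]],[4,[0,0,-5],[0,0,0]],[4,[0,0,-15],[0,0,0]],[4,[0,0,-35],[0,0,0]],[4,[0,0,-60],[0,0,0]],[4,[0,0,-90],[0,0,0]],[4,[0,0,-120],[0,0,0]]]' --squeeze 80

```text
clock: 12.85
tcp_pos: [0.5434, -0.3474, 0.1489]
orientation: [-0.213, 3.132, -0.003]
contact_force: [-0.8, -0.8, -2.6]
grip_width: 0.0069
```

```bash
python3 go.py 0.500 0.06 0.145 84.15 0; python3 - <<'E'
from h import *
f=grab("wrist"); save("w3",f["im"])
E
```

```text
shift [-12.2 409.5   3. ] turn [-0.002  0.002  0.238]
12.85 [ 0.5434 -0.3474  0.1489] j [ 0.98  0.61 -0.72  1.67  0.46  1.03  1.81] F [-0.8 -0.8 -2.6] 0.0069
```

View pics/w3.png

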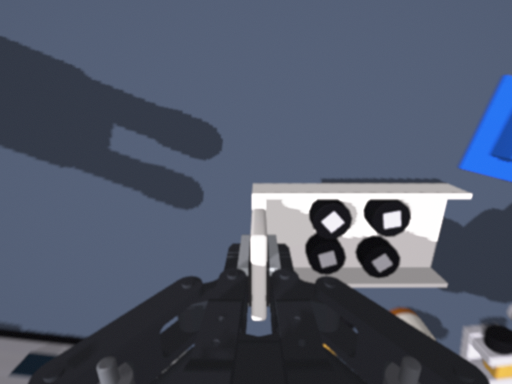

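The tray is held level with all four mounts in it. I'll carry it gently to the box.

play_rows --deltas '[[4,[0,6,-2],[0,0,0.02]],[4,[0,18,-4],[0,0,0.05]],[4,[-1,36,-7],[0,0,0.08]],[4,[-2,60,-10],[0,0,0.11]],[4,[-3,88,-13],[0,0,0.14]],[4,[-4,116,-15],[0,0,0.17]],[4,[-5,146,-17],[0,0,0.2]],[4,[-6,176,-17],[0,0,0.225]]]'

```text
clock: 13.9
tcp_pos: [0.5269, -0.1712, 0.1691]
orientation: [0.141, 3.132, -0.007]
contact_force: [0.0, -0.1, -2.8]
grip_width: 0.0069
```

```bash
python3 go.py 0.5013 0.0735 0.165 84.15 0
```

```text
shift [ 47.6 241.4   2.7] turn [-0.004  0.007  0.012]
13.9 [ 0.5269 -0.1712  0.1691] j [ 0.79  0.45 -0.75  1.88  0.37  0.95  1.35] F [ 0.  -0.1 -2.8] 0.0069
```

play_rows --deltas '[[4,[1,8,0],[0,0,0.01]],[4,[5,24,0],[0,0.007,0.01]],[4,[10,46,0],[0,0.007,0.01]],[4,[15,72,0],[0,0.007,0.01]],[4,[20,98,0],[0,0.007,0.01]],[4,[24,120,1],[0,0.007,0.01]],[4,[28,138,1],[0,0.007,0.01]],[4,[30,150,1],[0,0.007,0.01]]]'

```text
clock: 14.9
tcp_pos: [0.5104, -0.0185, 0.1672]
orientation: [-0.157, -3.137, 0.006]
contact_force: [-0.9, -0.1, -2.4]
grip_width: 0.0068
```

```bash
python3 go.py 0.5013 0.0735 0.165 84.15 0
```

```text
shift [18.2 90.6  1.8] turn [-0.004 -0.     0.002]
14.9 [ 0.5104 -0.0185  0.1672] j [ 0.57  0.39 -0.8   1.97  0.36  0.93  1.06] F [-0.9 -0.1 -2.4] 0.0068
```

play_rows --deltas '[[4,[1,6,0],[0,0,0]],[4,[4,18,0],[0,0,0]],[4,[8,35,0],[0,0,0]],[4,[12,53,1],[0,0,0]],[4,[15,69,1],[0,0,0]],[4,[17,81,2],[0,0,0]],[4,[18,88,2],[0,0,0]],[4,[18,91,2],[0,0,0]]]'

```text
clock: 15.9
tcp_pos: [0.5016, 0.0741, 0.1648]
orientation: [-0.157, -3.137, 0.007]
contact_force: [0.2, -1.0, -1.3]
grip_width: 0.0068
```

```bash
python3 - <<'E'
from h import *
f=grab("wrist"); save("w4",f["im"]); P=cloud(f); im=f["im"].astype(int)
E
for a in "-.115 .165 0" "-.120 .148 20" "-.1124 .1434 30" "-.0964 .159 40" "-.088 .164 46"; do python3 - $a <<'E'
import sys,subprocess,math
b,z,t=map(float,sys.argv[1:]); a=math.radians(84.15)
x=.5115+b*math.cos(a); y=.188+b*math.sin(a)
print(sys.argv[1:],subprocess.run(["python3","go.py",str(x),str(y),str(z),"84.15",str(t)],capture_output=True,text=True).stdout)
E
done
```

```text
['-.115', '.165', '0'] shift [ 1.8 -0.8 -0.2] turn [-0.004 -0.     0.002]
15.95 [0.5017 0.0743 0.1648] j [ 0.4   0.4  -0.82  1.97  0.37  0.92  0.86] F [-0.   0.9 -1.5] 0.0068

['-.120', '.148', '20'] shift [ 1.8 -5.8 16.8] turn [0.345 0.    0.002]
15.95 [0.5017 0.0743 0.1648] j [ 0.4   0.4  -0.82  1.97  0.37  0.92  0.86] F [-0.   0.9 -1.5] 0.0068

['-.1124', '.1434', '30'] shift [ 1.8  1.8 21.4] turn [0.52  0.    0.002]
15.95 [0.5017 0.0743 0.1648] j [ 0.4   0.4  -0.82  1.97  0.37  0.92  0.86] F [-0.   0.9 -1.5] 0.0068

['-.0964', '.159', '40'] shift [ 1.8 17.8  5.7] turn [0.694 0.001 0.002]
15.95 [0.5017 0.0743 0.1648] j [ 0.4   0.4  -0.82  1.97  0.37  0.92  0.86] F [-0.   0.9 -1.5] 0.0068

['-.088', '.164', '46'] shift [ 1.8 26.2  0.7] turn [0.799 0.001 0.002]
15.95 [0.5017 0.0743 0.1648] j [ 0.4   0.4  -0.82  1.97  0.37  0.92  0.86] F [-0.   0.9 -1.5] 0.0068
```

View pics/w4.png

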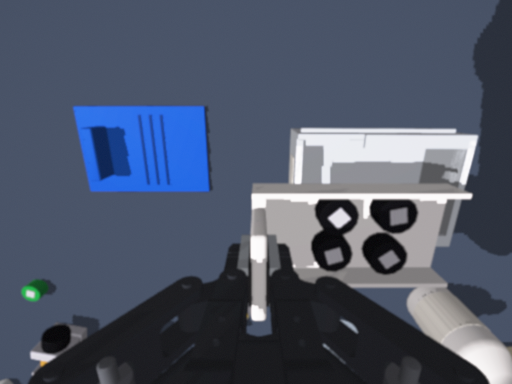

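The wrist view shows the tray above the box with all four mounts, at (338,217), (397,215), (332,252) and (386,255), and the lid clear at (140,150). Now I tip the tray over the box.

play_rows --deltas '[[4,[1,0,6],[0.06,0,0]],[4,[1.8,1,12],[0.12,0,0]],[4,[1.8,3,18],[0.18,0,0]],[4,[1.8,5,24],[0.24,0,0]],[4,[1.8,7,28],[0.3,0,0]],[4,[1.8,9,32],[0.35,0,0]],[4,[1.8,9,29],[0.38,0,0]],[4,[1.8,10,24],[0.42,0,0]]]'

```text
clock: 16.95
tcp_pos: [0.5011, 0.0835, 0.1411]
orientation: [-0.154, -3.046, 0.658]
contact_force: [-0.4, 0.3, -1.1]
grip_width: 0.007
```

```bash
python3 - <<'E'
from h import *
f=grab("top"); g=grab("wrist"); save("p1",np.hstack([cv2.resize(f["im"][150:250,110:260],(600,400))[:, :400], g["im"][:, 112:512]][0:1]+[cv2.resize(g["im"],(400,300))][0:0])); save("p1",np.hstack([cv2.resize(f["im"][150:250,120:253],(399,300)),cv2.resize(g["im"],(400,300))]))
E
for a in "-.1024 .1514 30" "-.0997 .1595 35" "-.0964 .167 40"; do python3 - $a <<'E'
import sys,subprocess,math
b,z,t=map(float,sys.argv[1:]); a=math.radians(84.15)
x=.5115+b*math.cos(a); y=.188+b*math.sin(a)
print(sys.argv[1:],subprocess.run(["python3","go.py",str(x),str(y),str(z),"84.15",str(t)],capture_output=True,text=True).stdout)
E
done
```

```text
['-.1024', '.1514', '30'] shift [ 0.4 -3.3 -9.7] turn [0.1   0.002 0.002]
17.05 [0.5013 0.0851 0.1412] j [ 0.    0.52 -0.67  1.9   0.66  1.23  0.47] F [-0.7  1.  -1.2] 0.0069

['-.0997', '.1595', '35'] shift [  0.4  -4.1 -18.2] turn [0.188 0.002 0.002]
17.05 [0.5013 0.0851 0.1412] j [ 0.    0.52 -0.67  1.9   0.66  1.23  0.47] F [-0.7  1.  -1.2] 0.0069

['-.0964', '.167', '40'] shift [  0.3  -4.2 -26.4] turn [0.275 0.002 0.002]
17.05 [0.5013 0.0851 0.1412] j [ 0.    0.52 -0.67  1.9   0.66  1.23  0.47] F [-0.7  1.  -1.2] 0.0069
```

View pics/p1.png

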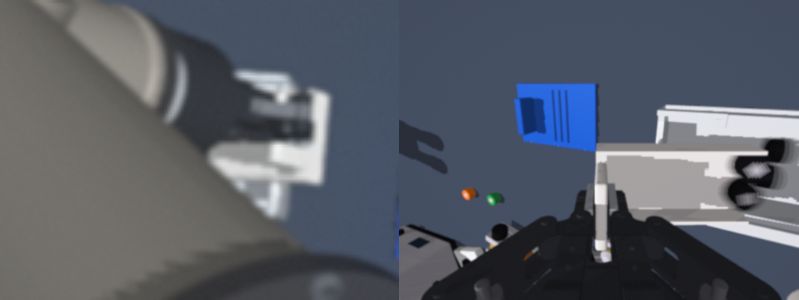

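At 24° the mounts are already sliding out of the spout, at right (745–775, 150–195). I'll continue to about 40°.

play_rows --deltas '[[4,[0,-1.5,-5],[0.05,0,0]],[4,[0,-3,-10],[0.1,0,0]],[4,[0,-4,-14],[0.15,0,0]],[4,[0,-4,-18],[0.19,0,0]],[4,[0,-4,-22],[0.23,0,0]],[4,[0,-4,-26],[0.275,0,0]],[4,[0,-4,-26],[0.275,0,0]],[4,[0,-4,-26],[0.275,0,0]]]'

```text
clock: 18.05
tcp_pos: [0.5022, 0.0915, 0.1666]
orientation: [-0.147, -2.918, 1.061]
contact_force: [-0.1, 1.4, -0.6]
grip_width: 0.007
```

```bash
python3 - <<'E'
from h import *
g=grab("wrist"); s=grab("scene"); save("p2",np.hstack([cv2.resize(g["im"],(400,300)),cv2.resize(s["im"][110:215,210:350],(400,300))])); print(r.get_obs()["clock"])
E
python3 go.py .5 .0743 .19 84.15 0
```

```text
18.15
shift [  0.4 -28.2  -6.7] turn [-0.698  0.001  0.001]
18.15 [0.5022 0.0914 0.1668] j [-0.18  0.6  -0.6   1.82  0.74  1.5   0.36] F [-0.3 -0.1 -1. ] 0.0066
```

View pics/p2.png

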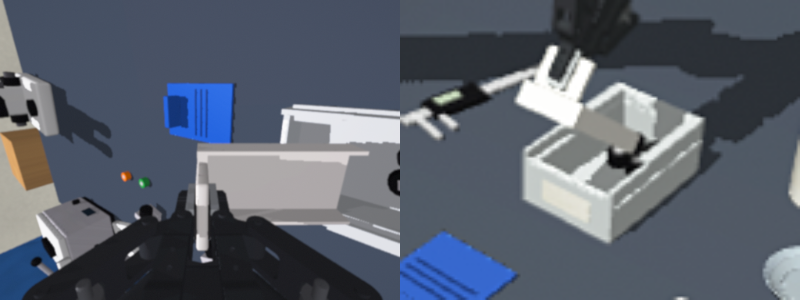

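The tray is empty and the mounts lie inside the box (right half, around (625,155)). I'll raise straight up, then level out.

play_rows --deltas '[[4,[0,-5,-6],[0,0,0]],[4,[0,-13,-16],[0,0,0]],[4,[0,-26,-31],[0,0,0]],[4,[0,-39,-46],[0,0,0]],[4,[0,-45,-50],[-0.17,0,0]],[4,[0,-55,-52],[-0.34,0,0]],[4,[0,-65,-54],[-0.52,0,0]],[4,[0,-75,-55],[-0.697,0,0]]]'

```text
clock: 19.15
tcp_pos: [0.5004, 0.0695, 0.2594]
orientation: [0.155, 3.132, 0.006]
contact_force: [-0.5, -0.7, -1.8]
grip_width: 0.0069
```

```bash
python3 go.py .535 -.17 .13 92 0; python3 - <<'E'
from h import *
f=grab("top"); s=grab("scene"); im=f["im"]
P=cloud(f); v=im.max(2).astype(int); z=P[...,2]
b=(P-[.512,.188,0])@np.array([[.103,.995,0],[-.995,.103,0],[0,0,1]]).T
m=(abs(b[...,0])<.074)&(abs(b[...,1])<.044)&(v<70)
n,l,st,ce=cv2.connectedComponentsWithStats(m.astype(np.uint8))
for i in range(1,n):
    if st[i,4]>15: print(ce[i].round(0),st[i,4],b[l==i].mean(0).round(3),b[l==i][:,2].max().round(3))
save("p3",np.hstack([cv2.resize(im[150:250,120:253],(399,300)),cv2.resize(s["im"][110:215,210:350],(400,300))]))
E
```

```text
shift [ -57.5 -235.4  128.9] turn [ 0.003  0.005 -0.134]
19.15 [0.5004 0.0695 0.2594] j [ 0.4   0.25 -0.76  1.89  0.19  1.08  1.03] F [-0.5 -0.7 -1.8] 0.0069
```

View pics/p3.png

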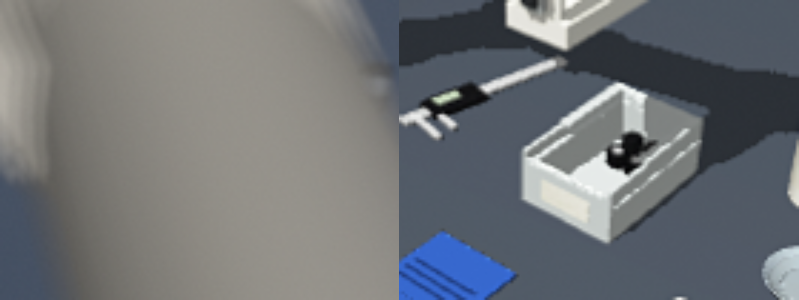

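The mounts sit inside the box at (628,150) in the right half. I'll return the tray to its original place.

play_rows --deltas '[[4,[-20,-50,0],[0,0,-0.05]],[4,[-35,-100,20],[0,0,-0.1]],[4,[-50,-150,40],[0,0,-0.14]],[4,[-62,-200,60],[0,0,-0.17]],[4,[-75,-250,75],[0,0,-0.2]],[4,[-85,-300,90],[0,0,-0.23]],[4,[-85,-340,100],[0,0,-0.235]],[4,[-86,-370,110],[0,0,-0.235]]]'

```text
clock: 20.25
tcp_pos: [0.5451, -0.3172, 0.1502]
orientation: [-0.192, 3.133, -0.006]
contact_force: [0.9, 0.1, -0.5]
grip_width: 0.0065
```

```bash
python3 go.py .5434 -.3475 .028 97.7 0
```

```text
shift [  5.7 -29.3 122.3] turn [-0.004  0.002 -0.012]
20.25 [ 0.5451 -0.3172  0.1502] j [ 0.85  0.55 -0.58  1.71  0.36  0.98  1.83] F [ 0.9  0.1 -0.5] 0.0065
```

play_rows --deltas '[[4,[3,-15,20],[-0.004,0,-0.01]],[4,[5.7,-29,45],[-0.004,0,-0.01]],[4,[5.7,-29,70],[-0.004,0,-0.01]],[4,[5.7,-29,90],[-0.004,0,-0.01]],[4,[5.7,-29,105],[-0.004,0,-0.01]],[4,[5.7,-29,115],[-0.004,0,-0.01]],[4,[5.7,-29,120],[-0.004,0,-0.01]],[4,[5.7,-29,122],[-0.004,0,-0.01]]]'

```text
clock: 21.25
tcp_pos: [0.5437, -0.3472, 0.0285]
orientation: [-0.208, 3.132, -0.001]
contact_force: [0.9, 0.0, -1.0]
grip_width: 0.0068
```

play_rows --deltas '[[4,[0,0,0.7],[0,0,0]],[4,[0,0,1.2],[0,0,0]],[4,[0,0,1.2],[0,0,0]]]' --squeeze 40

```text
clock: 21.62
tcp_pos: [0.5438, -0.3474, 0.0275]
orientation: [-0.208, 3.132, -0.001]
contact_force: [0.1, 0.5, -0.9]
grip_width: 0.0071
```

```bash
python3 go.py .5434 -.3475 .026 97.7 0; python3 - <<'E'
from h import *
f=grab("wrist"); P=cloud(f); im=f["im"]; z=P[...,2]
v=np.array([-.134,.991]); d=P[...,:2]-[.535,-.287]; tx=d@v; ty=d@np.array([-.991,-.134])
m=(tx>-.03)&(tx<.05)&(abs(ty)<.022)&(z<.02)&(im.min(2)>100)
q=np.c_[tx[m],ty[m],np.ones(m.sum())]; print("floor fit",np.linalg.lstsq(q,z[m],rcond=None)[0].round(4))
E
```

```text
shift [ 0.4 -0.1  1.5] turn [-0.001  0.003 -0.002]
21.625 [ 0.5438 -0.3474  0.0275] j [ 0.83  0.72 -0.5   1.74  0.46  0.8   1.81] F [ 0.1  0.5 -0.9] 0.0071
floor fit [-0.0002 -0.0037  0.0039]
```

play_rows --deltas '[[4,[0,0,0.6],[0,0,0]],[4,[0,0,1.2],[0,0,0]],[10,[0,0,1.2],[0,0,0]],[16,[0,0,1],[0,0,0]],[22,[0,0,0],[0,0,0]],[28,[0,0,0],[0,0,0]],[28,[0,0,0],[0,0,0]],[28,[0,0,0],[0,0,0]]]' --squeeze 20

```text
clock: 22.68
tcp_pos: [0.5437, -0.3473, 0.0275]
orientation: [-0.208, 3.132, -0.001]
contact_force: [-0.3, 0.6, -0.1]
grip_width: 0.0275
```

play_rows --deltas '[[28,[0,0,-20],[0,0,0]],[28,[0,0,-60],[0,0,0]],[28,[0,0,-110],[0,0,0]],[28,[0,0,-160],[0,0,0]],[28,[0,-50,-200],[0,0,0]],[28,[0,-100,-200],[0,0,0]],[28,[0,-150,-200],[0,0,0]],[28,[0,-150,-200],[0,0,0]]]'

```text
clock: 23.68
tcp_pos: [0.561, -0.5012, 0.2281]
orientation: [-0.197, 3.133, -0.004]
contact_force: [0.8, 0.5, 0.3]
grip_width: 0.0277
```

```bash
python3 - <<'E'
from h import *
f=grab("top"); im=f["im"]; save("t3",im); save("t3c",cv2.resize(im[150:250,120:420],(798,266)))
P=cloud(f); old=np.load("topim.npy"); z=P[...,2]
b=(P-[.512,.188,0])@np.array([[.103,.995,0],[-.995,.103,0],[0,0,1]]).T
m=(abs(b[...,0])<.074)&(abs(b[...,1])<.044)&(im.max(2)<60)
n,l,st,ce=cv2.connectedComponentsWithStats(m.astype(np.uint8))
for i in range(1,n):
    if st[i,4]>10: print(ce[i].round(0),st[i,4],b[l==i].mean(0).round(3),b[l==i][:,2].max().round(3))
def rect(n,m):
    q=P[m]; rc=cv2.minAreaRect((q[:,:2]*1000).astype(np.float32)); print(n,len(q),np.round(rc[0],1),np.round(rc[1],1),np.percentile(q[:,2],[5,50,95]).round(4))
hsv=cv2.cvtColor(im,cv2.COLOR_RGB2HSV); bl=(hsv[...,0]>105)&(hsv[...,0]<130)&(hsv[...,1]>200)&(hsv[...,2]>90)
rect("lid plate",bl&(z<.015)&(z>0.001)&(P[...,1]<.1)); 
rect("tray",(abs(P[...,0]-.535)<.05)&(abs(P[...,1]+.287)<.09)&(z>.012)&(z<.07))
o=r.get_obs();print(o["clock"],o["tcp_pos"],o["contact_force"].round(1))
E
```

```text
[161. 192.] 41 [ 0.06  -0.013  0.022] 0.025
[160. 203.] 45 [0.06  0.017 0.022] 0.024
lid plate 882 [456.5 -60.3] [128.4  94.5] [0.0029 0.0055 0.0079]
tray 416 [ 537.2 -288. ] [ 66.7 130.2] [0.0153 0.0241 0.0611]
23.725 [ 0.56207097 -0.49794228  0.2282067 ] [0.5 0.7 0.2]
```

View pics/t3.png

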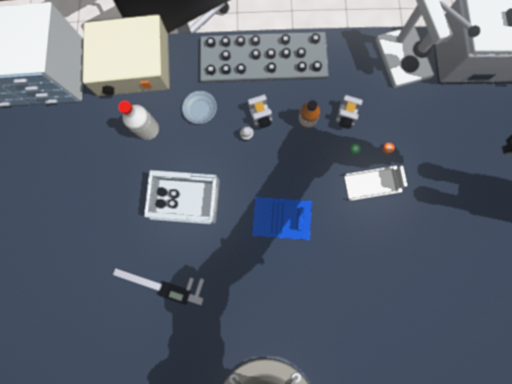

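Final top view: four mounts in the box at (161,192), (174,194), (160,203) and (173,203). The lid is flat at (283,218), the tray is empty and upright at (375,183), and the bystanders look unchanged. I'm handing in.

```bash
python3 -c "
from bench import r
print(r.hand_in())"
```

```text
the job is handed in; nothing more can be done
None
```

The job is done and handed in at about 24 s of the 72 s allowed; the hand-in reports no verdict. I lifted the lid level by about 6 mm, slid it out and laid it on the bench. I then poured the four mounts into the box at up to 40° tilt and set the empty tray back where it had stood.

- **Mounts:** the last top view shows all four in the box. Depth found only the rear two, with their tops about 25 mm above the bench; the front two I confirmed by eye in the picture.
- **Lid:** it lies flat with the ridge up. Its top face measured 5 mm above the bench, with almost no slope.
- **Tray:** it stands upright and empty, within 2 mm of its original position. I didn't re-measure its height after letting go. Just before release its floor was within 1 mm of resting level, and it was lowered no measurable amount further.
- **Bystanders:** I judged these unmoved by eye against the first picture; I didn't measure each one.
- **Robot:** the arm was clear of everything at hand-in, with contact force under 1 N.
- **Disagreements:** the wrist and top cameras differed by about 2 mm, as the calibration allows. No check failed.

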